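# Lock the test block's keeper through its L-shaped gate

### The job

Lock the cartridge valve into the blue test block: with the fingertips, push the orange knob along the slot in the gate plate from the red bar to the corner, then push it round the corner and fully home at the green bar, so that the keeper fork straddles the cartridge. Only push the knob, never take it between the fingers, and leave the loose parts around the block where they are.

Things in the scene. Friction and masses are not known exactly. Their poses are not given: they have to be found in the camera images.
- test_block: Blue hydraulic test block, fixed to the bench, 160 (x) x 220 (y) x 55 mm high, turned up to about 45 degrees either way; origin at the centre of its underside, z up. A cartridge (steel flange 40 mm across, dark neck 20 mm across, top 88 mm above the bench) stands in it at block x=+15, y=+85 mm.
- gate: Aluminium gate plate fixed on the block, same origin and axes as the block: x -75..45, y -85..30 mm, top face 72 mm above the bench. It has an L-shaped through slot 16 mm wide, in which a 12 mm steel follower pin stands (2 mm play either side). Under the plate the pin carries a flat steel keeper fork pointing to block +y, prongs ending 95 mm from the pin.
- slot_start (a point): Centre of the slot's open end by the red bar, on the plate's top face, 72 mm above the bench; block x=-45, y=-50 mm. Joints follower_along and follower_across both read 0 with the pin here. It is a point of the block and does not move with the pin.
- slot_corner (a point): Centre of the slot's corner, on the plate's top face: 60 mm from slot_start along block +x (first leg).
- slot_end (a point): Centre of the slot's locked end by the green bar, on the plate's top face: 50 mm from slot_corner along block +y (second leg, square to the first, towards the cartridge).
- knob_top (a point): Centre of the top of the orange knob, 116 mm above the bench; the knob is an upright cylinder 22 mm wide and 33 mm tall (83 to 116 mm above the bench, 11 mm clear of the plate), coaxial with the pin and moving with it. It cannot be lifted, tilted or turned. About 2 to 4 N pushes it; it stays where it is left.
- follower_along (a joint): Travel of the pin along the first leg (block +x), m: 0 at slot_start, 0.060 at slot_corner, hard stop of the slot at about 0.062. It starts between 0 and 0.022. The pin can enter the second leg only above about 0.058.
- follower_across (a joint): Travel of the pin along the second leg (block +y), m: 0 in the first leg (with +-0.002 play), 0.050 at slot_end, hard stop of the slot at about 0.052.
- bushing: Loose dark steel bushing, 68 mm outside, 48 mm inside, 60 mm high, standing on the bench beside the block; origin at the centre of its underside. Leave alone.
- spare_cartridge: Loose bright steel cartridge, 40 mm across and 98 mm high, standing on the bench; origin at the centre of its underside. Leave alone.
- oil_can: Loose green can with a pale label and bright lid, 60 mm across and 110 mm high, standing on the bench; origin at the centre of its underside. Leave alone.
- wrench: Loose steel wrench about 170 mm long, lying flat on the bench between the robot and the block; origin under its middle, its length along its x axis. Leave alone.

How it is judged (in metres and radians):
On the way, in this order (a step that is already met when the one before it is completed fails the run):
1. the pin has been pushed along the first leg to the corner (value of joint follower_along above 0.054 m and value of joint follower_across below 0.02 m), for 0.02 s.
2. the pin has been pushed round the corner to the end of the second leg (value of joint follower_along above 0.055 m and value of joint follower_across above 0.046 m), for 0.1 s.
At the end, for the whole second after the job is handed in: The pin rests at the locked end of the second leg (follower_across above 0.046, follower_along above 0.055) and the bushing, spare cartridge, can and wrench are each within 20 mm of where they started (all of step 2 and velocity of joint follower_across between -0.005 and 0.005 m/s and distance of each of bushing, spare_cartridge, oil_can, wrench from where it was at the start of the episode below 0.02 m); the robot touches nothing.
It fails at once if the knob is taken between the fingers (horizontal distance between the grasp point and knob_top below 0.008 m and z of the grasp point in the frame of knob_top below 0.014 m).
It fails at once if a loose part beside the block is knocked, lifted or carried (moved over 20 mm) (not (distance of bushing from where it was at the start of the episode below 0.02 m) or not (distance of spare_cartridge from where it was at the start of the episode below 0.02 m) or not (distance of oil_can from where it was at the start of the episode below 0.02 m) or not (distance of wrench from where it was at the start of the episode below 0.02 m)).
It also fails if it takes over 42 s, if anything falls off the work surface, if the arm or the gripper's body presses on something with over 40 N, if the wrist force passes 120 N, or if a joint passes its speed limit or range.

### The arm

A 6-joint arm with a two-finger parallel gripper is mounted at the origin on the work surface. World frame = base frame: x ahead of the robot, y to its left, z up, the work surface at z = 0. Lengths are in m, angles in degrees, forces in N, time in s.
With the tool pointing down it reaches from about 0.375 to 0.9 m from the base axis. Payload 3.1 kg.
Tool frame: the origin (TCP) lies at the very end of the fingers, on their centre line; the grasp point (between the pads) lies grip_point_offset behind it (grip_point_offset is the distance from the TCP to the grasp point, in m); z points along the fingers, y is the line along which they close (so a half turn about z gives the same grasp; the last joint's range is limited). The gripper opens to 87 mm and grips with 3 to 60 N. Pads are 19 mm wide; open, the fingers measure 117 mm over their backs; the gripper's body (75 mm by 190 mm) begins 51 mm behind the grasp point.
Start: joints at [56.809, 30.224, 82.088, -0, 67.689, -10.227], TCP at [0.244, 0.575, 0.223] pointing down, gripper open.
Joint ranges: [-176.69, 176.69], [-43.24, 126.21], [12.49, 139.97], [-82, 262], [0, 151.66], [-163.58, 163.58]. Speed limits (degrees/s): [159.86, 159.86, 180, 180, 180, 180].

### API

Orientations are given as a 3x3 rotation matrix whose columns are the frame's x, y, z axes.
In Python, from rig import * gives the robot as it stands.
- The arm moves only by the tool move_arm, never from a script. Its argument "increments" is a list of rows, each a list of 3 entries, a list of its own where there are three numbers: the shift along the tool's x, y, z in units of 30 mm (1.0 is 30 mm), then the turn, a rotation vector about the tool's x, y, z in units of 120 degrees (1.0 is 120 degrees), then the closure, from 0 (fully open) to 1 (shut). A call has 1 to 20 rows; each row shifts and turns the commanded pose from where the row before left it, along the tool's axes as they then stand; what a row does not reach is not made up. A row lasts 1/12 s, in which the tool goes at most 41.7 mm and 7.16 degrees, less where a joint would pass 70% of its speed; a pose out of reach is approached as far as the arm can. A call with a number of a shift or a turn outside -1 to 1 is refused whole. A call with a gripper value outside its range is refused whole. The fingers move at their own pace and stop on an object; the grip force is fixed at half the most. Time passes only in rows, so rows that do not move let the fingers close. It gives the time, the measured TCP pose, the force, the opening and the grip force at its end, in the units of the state.
- read_state(): the state, without advancing time (a new reading comes with each control period).
- capture(name): name is "side" or "top"; returns a dict with "img" (480x640x3 uint8, red, green, blue), "mtx" (3x3 intrinsics, pixels), "eye" and "rotation" of the camera in the world. Camera axes: x right, y down, z forward; pixel columns grow to the right and rows downward; lengths in m; the calibration is good to about 2 mm. A picture is of the moment at which its call begins. There is no depth.
- hand_in(): hands the job in; it is judged then, once.
Trained networks look in a picture, given as the dict that the camera call returned (one of the last four; its "shot" number tells which), for a name from the list of things; names that differ only in an ending like _2 or _b are one class to them, and where a whole thing is asked for, a point or a joint stands for the part that bears it (a point fixed in the world has none). Each returns a list of dicts, best first, with "confidence" (0 to 1); they miss things now and then, are a little off and sometimes report something else, mostly with a low value. They report only what shows in the picture. A call takes as long as a camera call.
- search_frame(picture, label): "extent" ([left, top, right, bottom] as shares, 0 to 1, of the picture: columns of its width, rows of its height, round what is visible of it).
- pinpoint(picture, label): "xy" ([column, row] as shares, 0 to 1, of the picture: columns of its width, rows of its height: a listed point, or the origin of a listed thing).
The state is a dict: "time_s": time; "joint_positions": joint angles; "qvel": joint speeds; "tau": joint torques, N m; "position": TCP position; "tcp_rot": TCP orientation; "force": force on the tool from outside, world axes, zero at the start; "moment": the same for the moment, N m; "opening": opening from 0.0 (shut) to 1.0 (fully open); "grasp_force": force on a finger pad.
Only numpy, scipy, OpenCV 4.12 (cv2) and the standard library are available. Lean on these libraries where they do the work, as an engineer would, in place of code of your own. Each camera call takes 0.05 s, during which the arm holds its last target. There are 200 camera calls.

## Working session

There is one attempt and no reset: what is moved stays moved. The work goes in short steps, Python scripts to look and compute and a tool call to move; the robot and the scene stay as the last step left them, time stands still between calls to the robot, and variables do not carry over. Pictures are saved under pics/ and viewed, at most 10 in all, crops included, and the job is handed in when it is done.

Besides the shell and the picture viewer there is one more tool, called after "Call:" as name(argument=value, ...) on one line, values as JSON. move_arm: Moves the arm, as the interface text tells. Its arguments: {"type":"object","properties":{"increments":{"type":"array"}},"required":["increments"]}

```bash
mkdir -p pics; cat > h.py <<'E'
from rig import *
import numpy as np, cv2
def ray(c,xy):
    p=np.array([xy[0]*640,xy[1]*480,1.0]); d=np.array(c["rotation"])@np.linalg.inv(np.array(c["mtx"]))@p
    return np.array(c["eye"]),d
def atz(c,xy,z):
    e,d=ray(c,xy); return e+d*(z-e[2])/d[2]
E
python3 - <<'E'
from h import *
s=read_state(); print({k:np.round(v,3).tolist() for k,v in s.items()})
Z=dict(slot_start=.072,slot_corner=.072,slot_end=.072,knob_top=.116,test_block=0,bushing=0,spare_cartridge=0,oil_can=0,wrench=0)
for n in("top","side"):
    c=capture(n); cv2.imwrite(f"pics/{n}0.png",c["img"][:,:,::-1]); print(n,np.round(c["eye"],3))
    for l,z in Z.items():
        for r in pinpoint(c,l)[:2]: print(l,round(r["confidence"],2),np.round(np.array(r["xy"])*[640,480],0),np.round(atz(c,r["xy"],z),4))
E
```

```text
{'time_s': 0.0, 'joint_positions': [56.809, 30.279, 82.157, -0.001, 67.689, -10.226], 'qvel': [0.03, -0.047, 0.058, -0.045, -0.139, -0.097], 'tau': [0.001, -44.003, -17.66, 0.063, 0.058, -0.0], 'position': [0.243, 0.575, 0.222], 'tcp_rot': [[-0.921, 0.39, -0.001], [0.39, 0.921, -0.002], [0.0, -0.002, -1.0]], 'force': [-0.63, -0.079, -0.022], 'moment': [0.013, -0.01, 0.02], 'grasp_force': 0.0, 'opening': 0.997}
top [0.485 0.025 0.83 ]
slot_start 0.8 [458. 253.] [ 0.5502 -0.162   0.072 ]
slot_start 0.41 [411. 236.] [ 0.5819 -0.0872  0.072 ]
slot_corner 0.88 [437. 224.] [ 0.601  -0.1306  0.072 ]
slot_end 0.77 [409. 232.] [ 0.589  -0.0839  0.072 ]
knob_top 0.8 [455. 243.] [ 0.5634 -0.1475  0.116 ]
knob_top 0.73 [410. 249.] [ 0.5553 -0.0786  0.116 ]
test_block 0.8 [410. 247.] [ 0.5703 -0.0952  0.    ]
bushing 0.89 [500. 204.] [ 0.6439 -0.261   0.    ]
spare_cartridge 0.92 [322. 189.] [0.6839 0.0622 0.    ]
oil_can 0.66 [400. 156.] [ 0.7413 -0.0834  0.    ]
wrench 0.92 [430. 328.] [ 0.4254 -0.1241  0.    ]
side [ 0.06  -0.449  0.525]
slot_start 0.96 [427. 316.] [ 0.5445 -0.1597  0.072 ]
slot_start 0.65 [369. 254.] [ 0.6003 -0.0102  0.072 ]
slot_corner 0.79 [436. 290.] [ 0.6005 -0.135   0.072 ]
slot_end 0.83 [399. 282.] [ 0.5775 -0.0878  0.072 ]
slot_end 0.54 [391. 325.] [ 0.4968 -0.1397  0.072 ]
knob_top 0.78 [433. 278.] [ 0.5667 -0.1473  0.116 ]
bushing 0.71 [521. 365.] [ 0.6324 -0.2632  0.    ]
bushing 0.53 [433. 289.] [ 0.6857 -0.08    0.    ]
spare_cartridge 0.58 [368. 255.] [0.6822 0.0599 0.    ]
oil_can 0.71 [455. 279.] [ 0.7342 -0.0887  0.    ]
wrench 0.78 [342. 390.] [ 0.4223 -0.127   0.    ]
```

View pics/top0.png

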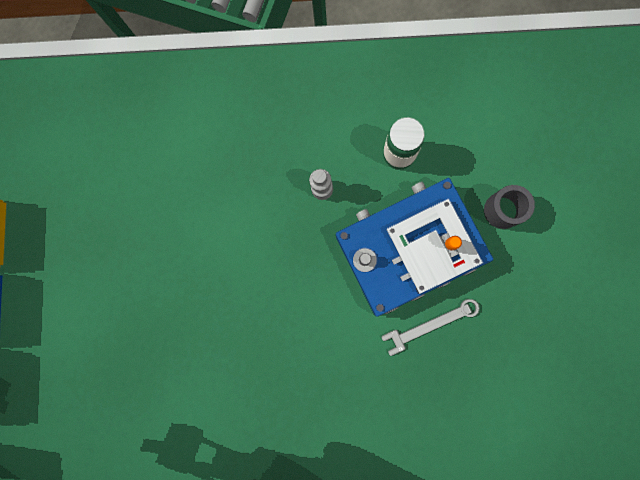

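View pics/side0.png

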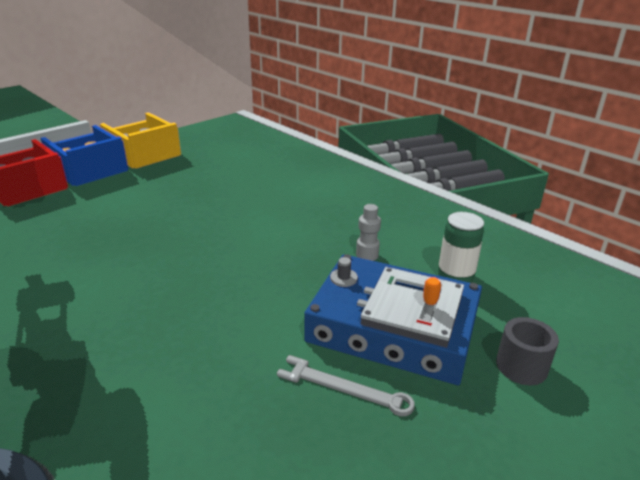

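Top view: the orange knob is at (454,243), the red bar at (459,263), the green bar at (404,240) and the cartridge at (365,259). The side view agrees. The second guesses, such as slot_start at (411,236), are wrong. I'll fit the block pose next.

```bash
cat > fit.py <<'E'
from h import *
from scipy.optimize import least_squares
B=dict(slot_start=(-45,-50),slot_corner=(15,-50),slot_end=(15,0))
def fit():
    obs=[];kn=[]
    for n in("top","side"):
        for i in range(2):
            c=capture(n)
            for l in B:
                for r in pinpoint(c,l)[:1]:
                    if r["confidence"]>.6: obs.append((B[l],atz(c,r["xy"],.072)[:2]))
            hsv=cv2.cvtColor(c["img"],cv2.COLOR_RGB2HSV)
            for r in pinpoint(c,"knob_top")[:1]: kn.append(atz(c,r["xy"],.116)[:2])
    P=np.array([o[0] for o in obs])/1000; Q=np.array([o[1] for o in obs])
    R=lambda a:np.array([[np.cos(a),-np.sin(a)],[np.sin(a),np.cos(a)]])
    s=least_squares(lambda p:((P@R(p[0]).T+p[1:])-Q).ravel(),[.45,.57,-.1],loss="soft_l1",f_scale=.004)
    return s,R(s.x[0]),np.array(kn),P,Q
if __name__=="__main__":
    s,R,kn,P,Q=fit(); o=s.x[1:]
    print(np.degrees(s.x[0]),o); print(np.round(((P@R.T+o)-Q)*1000,1).tolist())
    print("knob",np.round(kn,4).tolist(),"block frame",np.round((kn-o)@R*1000,1).tolist())
    for v in [(-45,-50),(15,-50),(15,0),(15,85)]: print(v,np.round(o+R@(np.array(v)/1000),4))
    # overlay
    for n in("top","side"):
        c=capture(n); M=np.array(c["mtx"]);Rc=np.array(c["rotation"]);e=np.array(c["eye"]); im=cv2.resize(c["img"][:,:,::-1].copy(),None,fx=4,fy=4,interpolation=cv2.INTER_CUBIC)
        def pr(x,y,z):
            w=np.append(o+R@(np.array([x,y])/1000),z/1000); q=M@(Rc.T@(w-e)); return tuple(int(round(t)) for t in (q[:2]/q[2]*4+1.5))
        for poly in([(-75,-85,72),(45,-85,72),(45,30,72),(-75,30,72)],[(-80,-110,55),(80,-110,55),(80,110,55),(-80,110,55)]):
            cv2.polylines(im,[np.array([pr(*v) for v in poly])],True,(255,0,255),1)
        for v in[(-45,-50,72),(15,-50,72),(15,0,72),(15,85,88)]: cv2.circle(im,pr(*v),4,(0,255,255),1)
        x,y=pr(0,0,70); cv2.imwrite(f"pics/ov_{n}.png",im[y-300:y+300,x-400:x+400])
E
python3 fit.py
```

```text
25.395821706047748 [ 0.56507144 -0.09473473]
[[0.0, 0.2], [-0.2, -0.6], [-7.1, 3.2], [-0.6, -0.8], [-4.5, 0.3], [3.7, 1.0], [4.9, 2.0], [1.7, -4.3], [-0.1, -1.4]]
knob [[0.5622, -0.1465], [0.5658, -0.1487], [0.5607, -0.1478], [0.5629, -0.1472]] block frame [[-24.8, -45.6], [-22.5, -49.0], [-26.6, -46.0], [-24.4, -46.5]]
(-45, -50) [ 0.5459 -0.1592]
(15, -50) [ 0.6001 -0.1335]
(15, 0) [ 0.5786 -0.0883]
(15, 85) [ 0.5422 -0.0115]
```

View pics/ov_top.png

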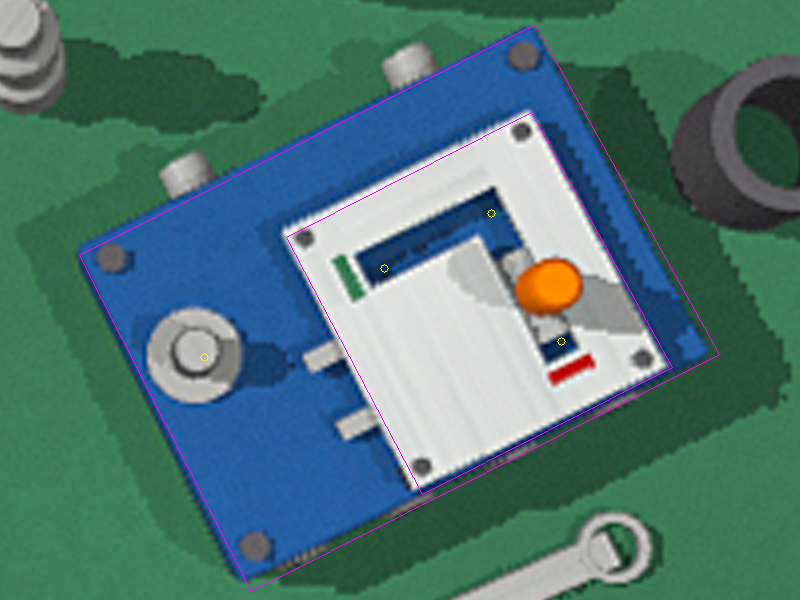

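The overlay shows the plate outline within about 1–2 mm. The true pose is about 25.0°, shifted about 1 mm in +y. My plan is to close the fingers and turn 42° about tool z, which puts tool x along block +y and tool y along block +x, then travel high.

Call:
move_arm(increments=[[[0,0,0],[0,0,0.058],1],[[-0.3,0,0],[0,0,0.058],1],[[-0.3,0,0],[0,0,0.058],1],[[-0.3,0,0],[0,0,0.058],1],[[-0.3,0,0],[0,0,0.058],1],[[-0.3,0,0],[0,0,0.058],1],[[-0.9,0,0],[0,0,0],1],[[-0.9,0,0],[0,0,0],1],[[-0.9,0,0],[0,0,0],1],[[-0.9,0,0],[0,0,0],1],[[-0.9,0,0],[0,0,0],1],[[-0.9,0,0],[0,0,0],1],[[-0.9,0,0],[0,0,0],1],[[-0.9,0,0],[0,0,0],1],[[-0.9,0,0],[0,0,0],1],[[-0.9,0,0],[0,0,0],1],[[-0.9,0,0],[0,0,0],1],[[-0.9,0,0],[0,0,0],1],[[-0.5,0,0],[0,0,0],1],[[0,0,0],[0,0,0],1]])

```text
time_s: 3.77
position: [0.4222, 0.2359, 0.2228]
tcp_rot: [[-0.424, 0.906, 0.001], [0.906, 0.424, -0.001], [-0.001, 0.001, -1.0]]
force: [-0.5, 0.2, 0.1]
opening: 0.004
grasp_force: 0.0
```

```bash
cat > st.py <<'E'
from h import *
s=read_state(); a=np.radians(25.0); R=np.array([[np.cos(a),-np.sin(a)],[np.sin(a),np.cos(a)]]); o=np.array([.565,-.0937])
p=np.array(s["position"]); T=np.array(s["tcp_rot"])
print("t",s["time_s"],"block mm",np.round(R.T@(p[:2]-o)*1000,1),"z",round(p[2]*1000,1),"yaw_y",np.degrees(np.arctan2(T[1,1],T[0,1])).round(2),"tilt",T[:,2].round(4),"open",s["opening"],"F",np.round(R.T@np.array(s["force"])[:2],1),np.round(s["force"][2],1))
E
python3 st.py
```

```text
t 3.7667 block mm [  9.9 359.1] z 222.8 yaw_y 25.07 tilt [ 1.3e-03 -6.0e-04 -1.0e+00] open 0.0038685556718825067 F [-0.4  0.4] 0.1
```

Call:
move_arm(increments=[[[-0.5,-0.15,0],[0,0,0],1],[[-0.9,-0.15,0],[0,0,0],1],[[-0.9,-0.15,0],[0,0,0],1],[[-0.9,-0.15,0],[0,0,0],1],[[-0.9,-0.15,0],[0,0,0],1],[[-0.9,-0.15,0],[0,0,0],1],[[-0.9,-0.15,0],[0,0,0],1],[[-0.9,-0.15,0],[0,0,0],1],[[-0.9,-0.15,0],[0,0,0],1],[[-0.9,-0.15,0],[0,0,0],1],[[-0.9,-0.15,0],[0,0,0],1],[[-0.9,-0.15,0],[0,0,0],1],[[-0.9,-0.15,0],[0,0,0],1],[[-0.9,-0.15,0],[0,0,0],1],[[-0.9,-0.15,0],[0,0,0],1],[[-0.5,-0.15,0.4],[0,0,0],1],[[0,0,0.8],[0,0,0],1],[[0,0,0.8],[0,0,0],1],[[0,0,0.4],[0,0,0],1],[[0,0,0],[0,0,0],1]])

```text
time_s: 5.43
position: [0.527, -0.1593, 0.1468]
tcp_rot: [[-0.427, 0.904, -0.007], [0.904, 0.427, 0.004], [0.007, -0.005, -1.0]]
force: [-0.1, -0.4, 0.2]
opening: 0.006
grasp_force: 0.0
```

```bash
python3 st.py; python3 - <<'E'
from h import *
c=capture("side"); im=c["img"][150:400,240:640,::-1]; cv2.imwrite("pics/side1.png",cv2.resize(im,None,fx=2,fy=2))
E
```

```text
t 5.4333 block mm [-62.2 -43.4] z 146.8 yaw_y 25.28 tilt [-0.0072  0.0045 -1.    ] open 0.0055131113124269465 F [-0.3 -0.3] 0.2
```

View pics/side1.png

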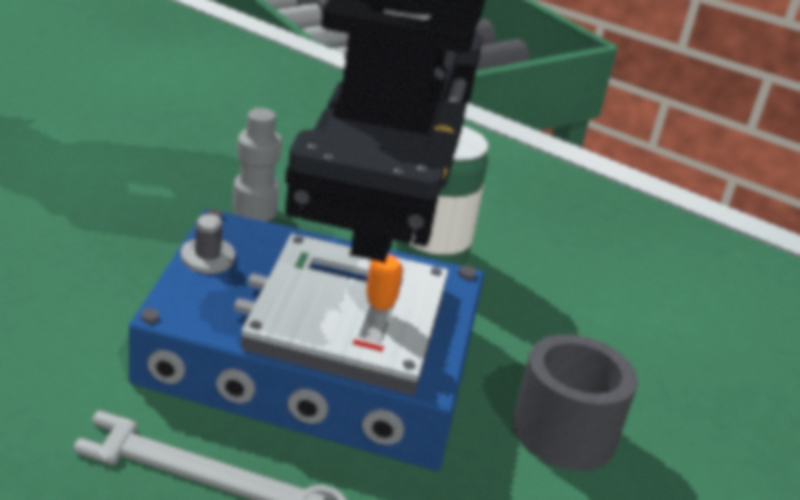

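The side view shows the closed fingertip ending at about (370,258) in the crop, right by the knob top at (383,262). I'll check that against the projection.

```bash
python3 - <<'E'
from h import *
for n in("side","top"):
    c=capture(n); s=read_state(); q=np.array(c["mtx"])@(np.array(c["rotation"]).T@(np.array(s["position"])-c["eye"])); px=q[:2]/q[2]; print(n,px)
    if n=="side": print("crop",(px-[240,150])*2)
x,y=px.astype(int); cv2.imwrite("pics/top1.png",cv2.resize(c["img"][y-75:y+75,x-100:x+100,::-1],None,fx=4,fy=4))
E
```

```text
side [427.39088771 272.28796768]
crop [374.78177543 244.57593536]
top [470.71231201 262.23377273]
```

View pics/top1.png

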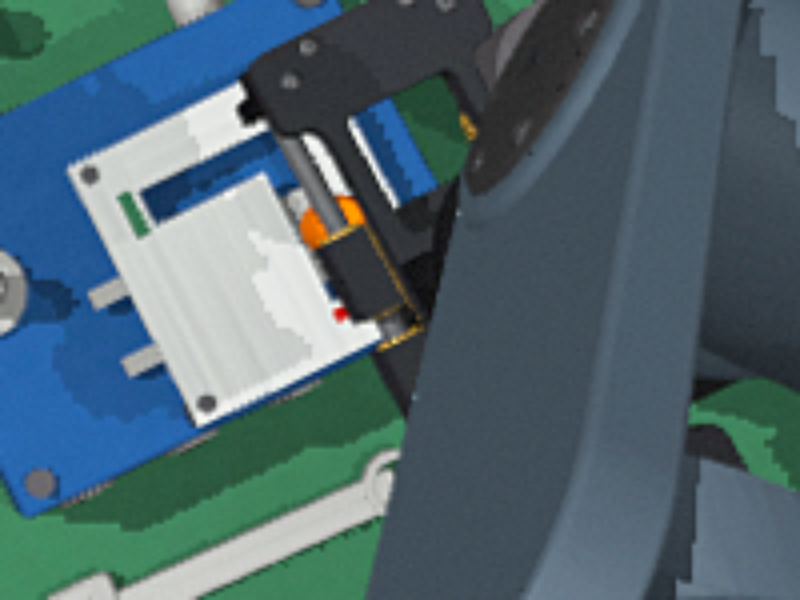

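The positions are consistent, with the fingers on the red-bar side of the knob. I'll descend to z≈93 mm and approach.

Call:
move_arm(increments=[[[-0.2,-0.1,0],[0,0,0],1],[[0,0,0.4],[0,0,0],1],[[0,0,0.5],[0,0,0],1],[[0,0,0.5],[0,0,0],1],[[0,0,0.4],[0,0,0],1],[[0,0,0],[0,0,0],1],[[0,0,0],[0,0,0],1]])

```text
time_s: 6.17
position: [0.5299, -0.1686, 0.0971]
tcp_rot: [[-0.427, 0.904, 0.001], [0.904, 0.427, -0.0], [-0.001, 0.0, -1.0]]
force: [-0.2, -1.2, 0.9]
opening: 0.005
grasp_force: 0.0
```

```bash
python3 st.py
```

```text
t 6.1667 block mm [-63.5 -53. ] z 97.1 yaw_y 25.28 tilt [ 7.e-04 -4.e-04 -1.e+00] open 0.0048978399339791945 F [-0.7 -1. ] 0.9
```

Call:
move_arm(increments=[[[0.12,0,0.1],[0,0,0],1],[[0,0.1,0],[0,0,0],1],[[0,0.1,0],[0,0,0],1],[[0,0.1,0],[0,0,0],1],[[0,0.1,0],[0,0,0],1],[[0,0.1,0],[0,0,0],1],[[0,0.1,0],[0,0,0],1],[[0,0.1,0],[0,0,0],1],[[0,0.1,0],[0,0,0],1],[[0,0.1,0],[0,0,0],1],[[0,0.1,0],[0,0,0],1],[[0,0.1,0],[0,0,0],1],[[0,0.1,0],[0,0,0],1],[[0,0,0],[0,0,0],1]])

```text
time_s: 7.33
position: [0.5612, -0.1494, 0.0936]
tcp_rot: [[-0.427, 0.904, 0.001], [0.904, 0.427, -0.0], [-0.0, 0.001, -1.0]]
force: [0.9, -0.5, 0.9]
opening: 0.004
grasp_force: 0.6
```

```bash
python3 st.py
```

```text
t 7.3333 block mm [-27.  -48.9] z 93.6 yaw_y 25.28 tilt [ 8.e-04 -1.e-04 -1.e+00] open 0.003733700110609433 F [ 0.6 -0.8] 0.9
```

```bash
cat > knob.py <<'E'
from h import *
c=capture("side"); hsv=cv2.cvtColor(c["img"],cv2.COLOR_RGB2HSV); m=cv2.inRange(hsv,(5,180,120),(20,255,255)); m[:220]=0;m[:,:340]=0;m[350:]=0;m[:,500:]=0
ys,xs=np.nonzero(m); print(len(xs),xs.min(),xs.max(),ys.min(),ys.max())
a=np.radians(25.0); R=np.array([[np.cos(a),-np.sin(a)],[np.sin(a),np.cos(a)]]); o=np.array([.565,-.0937])
print("centroid@z100",np.round(R.T@(atz(c,[xs.mean()/640,ys.mean()/480],.0995)[:2]-o)*1000,1))
r=pinpoint(c,"knob_top")[:1]
for q in r: print(q["confidence"],np.round(R.T@(atz(c,q["xy"],.116)[:2]-o)*1000,1))
cv2.imwrite("pics/side_k.png",cv2.resize(c["img"][200:350,340:540,::-1],None,fx=4,fy=4))
E
python3 knob.py
```

```text
Traceback (most recent call last):
  File "knob.py", line 3, in <module>
    ys,xs=np.nonzero(m); print(len(xs),xs.min(),xs.max(),ys.min(),ys.max())
                                       ~~~~~~^^
ValueError: zero-size array to reduction operation minimum which has no identity
```

The knob is hidden behind the fingers in the side view. I'll take a crop of that view anyway.

```bash
python3 - <<'E'
from h import *
c=capture("side"); d=capture("top")
a=cv2.resize(c["img"][220:340,360:490,::-1],(400,369)); b=cv2.resize(d["img"][180:300,380:510,::-1],(400,369))
cv2.imwrite("pics/both2.png",np.hstack([a,b]))
E
```

```text
(no output)
```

View pics/both2.png

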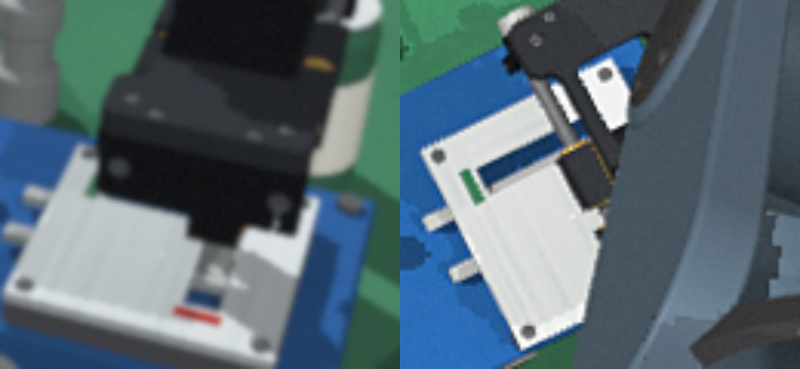

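Both views hide the knob behind the fingers, and the slot by the red bar is clear, so the knob is moving along. I'll continue to the corner.

Call:
move_arm(increments=[[[0,0.08,0],[0,0,0],1],[[0,0.08,0],[0,0,0],1],[[0,0.08,0],[0,0,0],1],[[0,0.08,0],[0,0,0],1],[[0,0.08,0],[0,0,0],1],[[0,0.08,0],[0,0,0],1],[[0,0,0],[0,0,0],1]])

```text
time_s: 8.07
position: [0.5741, -0.1432, 0.0935]
tcp_rot: [[-0.427, 0.904, 0.001], [0.904, 0.427, 0.0], [-0.0, 0.001, -1.0]]
force: [-1.0, -1.9, 0.8]
opening: 0.006
grasp_force: 0.6
```

```bash
python3 st.py
```

```text
t 8.0667 block mm [-12.7 -48.7] z 93.5 yaw_y 25.29 tilt [ 6.e-04  0.e+00 -1.e+00] open 0.006180242177560448 F [-1.7 -1.3] 0.8
```

Next come small pushes until the stop is felt.

Call:
move_arm(increments=[[[0,0.05,0],[0,0,0],1],[[0,0.05,0],[0,0,0],1],[[0,0,0],[0,0,0],1]])

```text
time_s: 8.32
position: [0.5765, -0.142, 0.0935]
tcp_rot: [[-0.427, 0.904, 0.0], [0.904, 0.427, 0.0], [-0.0, 0.0, -1.0]]
force: [-1.2, -1.9, 0.3]
opening: 0.007
grasp_force: 0.8
```

Call:
move_arm(increments=[[[0,0.05,0],[0,0,0],1],[[0,0.05,0],[0,0,0],1],[[0,0,0],[0,0,0],1]])

```text
time_s: 8.57
position: [0.5793, -0.1408, 0.0936]
tcp_rot: [[-0.427, 0.904, 0.0], [0.904, 0.427, -0.0], [-0.0, 0.0, -1.0]]
force: [-1.7, -1.3, 0.7]
opening: 0.003
grasp_force: 0.8
```

```bash
python3 st.py
```

```text
t 8.5667 block mm [ -7.  -48.7] z 93.6 yaw_y 25.28 tilt [ 4.e-04 -0.e+00 -1.e+00] open 0.0031394314182844668 F [-2.1 -0.5] 0.7
```

Call:
move_arm(increments=[[[0,0.05,0],[0,0,0],1],[[0,0.05,0],[0,0,0],1],[[0,0,0],[0,0,0],1]])

```text
time_s: 8.82
position: [0.582, -0.1395, 0.0936]
tcp_rot: [[-0.427, 0.904, 0.0], [0.904, 0.427, -0.0], [-0.0, 0.0, -1.0]]
force: [-1.6, -2.1, -0.4]
opening: 0.004
grasp_force: 0.8
```

Call:
move_arm(increments=[[[0,0.05,0],[0,0,0],1],[[0,0.05,0],[0,0,0],1],[[0,0,0],[0,0,0],1]])

```text
time_s: 9.07
position: [0.5839, -0.1385, 0.0935]
tcp_rot: [[-0.427, 0.904, -0.001], [0.904, 0.427, -0.001], [0.0, -0.001, -1.0]]
force: [-2.7, -3.4, 0.1]
opening: 0.007
grasp_force: 2.1
```

```bash
python3 st.py
```

```text
t 9.0667 block mm [ -1.8 -48.6] z 93.5 yaw_y 25.31 tilt [-1.4e-03 -5.0e-04 -1.0e+00] open 0.007043992975540971 F [-3.9 -1.9] 0.1
```

Call:
move_arm(increments=[[[0,0.05,0],[0,0,0],1],[[0,0.05,0],[0,0,0],1],[[0,0,0],[0,0,0],1]])

```text
time_s: 9.32
position: [0.5843, -0.1383, 0.0935]
tcp_rot: [[-0.428, 0.904, -0.006], [0.904, 0.428, -0.002], [0.001, -0.007, -1.0]]
force: [-8.4, -7.3, 4.2]
opening: 0.004
grasp_force: 5.5
```

```bash
python3 st.py
```

```text
t 9.3167 block mm [ -1.4 -48.5] z 93.5 yaw_y 25.37 tilt [-0.0064 -0.0018 -1.    ] open 0.004415321085339525 F [-10.7  -3.1] 4.2
```

The stop is felt at 11 N, so the pin is at the corner. Next I back off, go round to the −y side of the knob, and line up at block x≈16.

Call:
move_arm(increments=[[[0,-0.3,0],[0,0,0],1],[[0,-0.4,0],[0,0,0],1],[[-0.3,-0.1,0],[0,0,0],1],[[-0.4,0,0],[0,0,0],1],[[-0.4,0,0],[0,0,0],1],[[0,0,0],[0,0,0],1],[[0,0,0],[0,0,0],1],[[0,0.4,0],[0,0,0],1],[[0,0.5,0],[0,0,0],1],[[0,0.4,0],[0,0,0],1],[[0,0,0],[0,0,0],1],[[0,0,0],[0,0,0],1]])

```text
time_s: 10.32
position: [0.6153, -0.1594, 0.0934]
tcp_rot: [[-0.429, 0.903, -0.0], [0.903, 0.429, -0.0], [0.0, -0.0, -1.0]]
force: [-0.6, -0.6, -0.7]
opening: 0.009
grasp_force: 0.0
```

```bash
python3 st.py; python3 - <<'E'
from h import *
c=capture("side"); d=capture("top")
a=cv2.resize(c["img"][220:340,360:490,::-1],(400,369)); b=cv2.resize(d["img"][180:300,380:510,::-1],(400,369))
cv2.imwrite("pics/both3.png",np.hstack([a,b]))
E
```

```text
t 10.3167 block mm [ 17.8 -80.8] z 93.4 yaw_y 25.39 tilt [-2.e-04 -0.e+00 -1.e+00] open 0.008853653083754333 F [-0.8 -0.3] -0.7
```

View pics/both3.png

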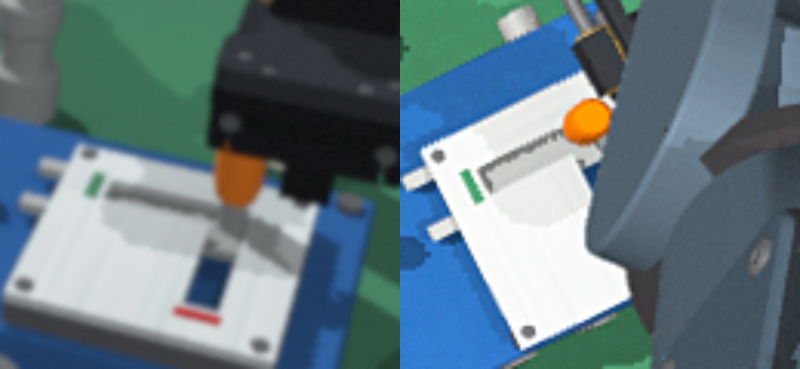

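The knob is at the corner and the fingers are on its −y side (right half of both views). I'll push along tool +x.

Call:
move_arm(increments=[[[0.1,-0.02,0],[0,0,0],1],[[0.1,0,0],[0,0,0],1],[[0.1,0,0],[0,0,0],1],[[0.1,0,0],[0,0,0],1],[[0.1,0,0],[0,0,0],1],[[0.1,0,0],[0,0,0],1],[[0.1,0,0],[0,0,0],1],[[0.1,0,0],[0,0,0],1],[[0.1,0,0],[0,0,0],1],[[0.1,0,0],[0,0,0],1],[[0,0,0],[0,0,0],1]])

```text
time_s: 11.33
position: [0.6009, -0.1328, 0.0936]
tcp_rot: [[-0.427, 0.904, -0.001], [0.904, 0.427, 0.001], [0.001, -0.0, -1.0]]
force: [-0.2, -3.0, 0.1]
opening: 0.004
grasp_force: 1.1
```

```bash
python3 st.py
```

```text
t 11.3333 block mm [ 16.  -50.6] z 93.6 yaw_y 25.28 tilt [-7.e-04  7.e-04 -1.e+00] open 0.004205742261127456 F [-1.5 -2.7] 0.1
```

Low force and it is moving freely, so I'll continue.

Call:
move_arm(increments=[[[0.1,0,0],[0,0,0],1],[[0.1,0,0],[0,0,0],1],[[0.1,0,0],[0,0,0],1],[[0.1,0,0],[0,0,0],1],[[0.1,0,0],[0,0,0],1],[[0.1,0,0],[0,0,0],1],[[0.1,0,0],[0,0,0],1],[[0.1,0,0],[0,0,0],1],[[0,0,0],[0,0,0],1]])

```text
time_s: 12.08
position: [0.5908, -0.1107, 0.0936]
tcp_rot: [[-0.427, 0.904, -0.0], [0.904, 0.427, 0.001], [0.001, 0.0, -1.0]]
force: [1.0, -0.6, 0.2]
opening: 0.009
grasp_force: 0.9
```

Call:
move_arm(increments=[[[0.06,0,0],[0,0,0],1],[[0.06,0,0],[0,0,0],1],[[0.06,0,0],[0,0,0],1],[[0,0,0],[0,0,0],1]])

```text
time_s: 12.42
position: [0.5888, -0.1064, 0.0936]
tcp_rot: [[-0.427, 0.904, 0.0], [0.904, 0.427, 0.001], [0.001, 0.0, -1.0]]
force: [1.0, -1.2, -0.7]
opening: 0.007
grasp_force: 1.1
```

```bash
python3 st.py
```

```text
t 12.4167 block mm [ 16.2 -21.6] z 93.6 yaw_y 25.27 tilt [ 1.e-04  7.e-04 -1.e+00] open 0.0073307541573158184 F [ 0.4 -1.5] -0.7
```

Call:
move_arm(increments=[[[0.05,0,0],[0,0,0],1],[[0.05,0,0],[0,0,0],1],[[0,0,0],[0,0,0],1]])

```text
time_s: 12.67
position: [0.5882, -0.105, 0.0937]
tcp_rot: [[-0.427, 0.904, 0.002], [0.904, 0.427, -0.002], [-0.002, 0.001, -1.0]]
force: [3.3, -4.2, -1.6]
opening: 0.005
grasp_force: 2.4
```

Call:
move_arm(increments=[[[0.05,0,0],[0,0,0],1],[[0.05,0,0],[0,0,0],1],[[0,0,0],[0,0,0],1]])

```text
time_s: 12.92
position: [0.5882, -0.1046, 0.0938]
tcp_rot: [[-0.428, 0.904, 0.004], [0.904, 0.428, -0.006], [-0.007, 0.002, -1.0]]
force: [3.2, -9.2, -3.8]
opening: 0.007
grasp_force: 4.8
```

```bash
python3 st.py
```

```text
t 12.9167 block mm [ 16.4 -19.7] z 93.8 yaw_y 25.35 tilt [ 0.0044 -0.0056 -1.    ] open 0.007299430779690859 F [-1.  -9.7] -3.8
```

The stop is felt at block y −19.7, which matches the locked end. I'll back off and rise so I can check it.

Call:
move_arm(increments=[[[-0.3,0,0],[0,0,0],1],[[-0.6,0,0],[0,0,0],1],[[-0.6,0,0],[0,0,0],1],[[0,0,-0.5],[0,0,0],1],[[0,0,-0.9],[0,0,0],1],[[0,0,-0.9],[0,0,0],1],[[0,0,-0.9],[0,0,0],1],[[0,0,-0.9],[0,0,0],1],[[-0.8,0,-0.5],[0,0,0],1],[[-0.8,0,0],[0,0,0],1],[[-0.8,0,0],[0,0,0],1],[[-0.4,0,0],[0,0,0],1],[[0,0,0],[0,0,0],1],[[0,0,0],[0,0,0],1]])

```text
time_s: 14.08
position: [0.6402, -0.2173, 0.2304]
tcp_rot: [[-0.426, 0.905, -0.003], [0.905, 0.426, 0.003], [0.004, -0.002, -1.0]]
force: [-0.1, 0.1, -0.4]
opening: 0.012
grasp_force: 0.0
```

```bash
python3 st.py; python3 knob.py; python3 - <<'E'
from h import *
c=capture("side"); d=capture("top")
a=cv2.resize(c["img"][200:420,280:560,::-1],(400,314)); b=cv2.resize(d["img"][120:340,290:570,::-1],(400,314))
cv2.imwrite("pics/both4.png",np.hstack([a,b]))
E
```

```text
t 14.0833 block mm [  15.9 -143.8] z 230.4 yaw_y 25.23 tilt [-0.0032  0.003  -1.    ] open 0.012301424993563424 F [-0.   0.1] -0.4
304 394 408 253 277
centroid@z100 [17.6  1.5]
0.85 [20.9  0.7]
```

View pics/both4.png

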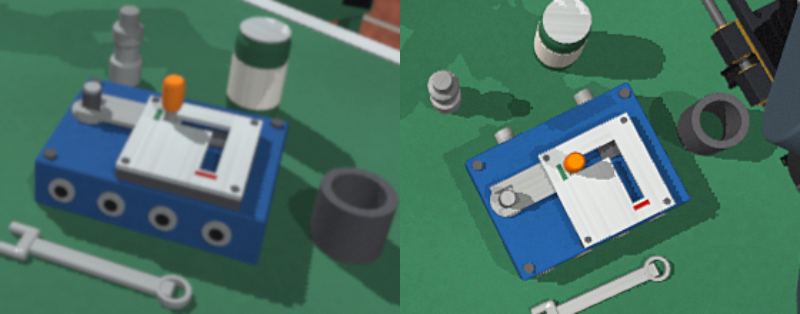

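The knob is at the green bar, measured at block (17.6, 1.5) mm. The fork straddles the cartridge, the loose parts have not moved, and the arm is clear.

```bash
python3 -c "from rig import *;print(hand_in())"
```

```text
the job is handed in; nothing more can be done
None
```

I pushed the knob along the slot and round the corner to its stop at the green bar, so the keeper fork straddles the cartridge; the loose parts look unmoved in the final views, the arm is clear, and the job was handed in at about 14 s with no verdict returned.

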